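# Try the lid of the parts case, free its catch if it is caught, and hold the lid open

## Task

Hold the green parts case open for me so that I can take the movement out. Tug the lid up by its black pull bar first, before touching the red catch slide; if the lid is caught, release it by pushing the slide along, away from the pull bar, and then lift the lid by the bar to 60 degrees or more. The lid falls shut by itself, so finish still gripping the bar and holding the lid up and still, with the other things on the bench left where they are.

Things in the scene. Friction and masses are not known exactly. Their poses are not given: they have to be found in the camera images.
- case: Fixed green case on the worktop, 150 x 260 mm and 85 mm high without lid. Origin: centre of its underside. Its x axis points from the front (slide and bar side) to the hinge side, y along the front to the bar's end, z up; it is turned by up to about 0.3 rad. A housing 50 mm deep (x -125 to -75 mm), 110 mm wide (y -121 to -11 mm) and 54 mm high stands at the front and carries the catch slide. Under the pull bar the front is free down to the worktop.
- lid (a joint): Lid angle, rad: 0 shut, grows as the front edge rises, stop at 1.40. Panel 152 x 264 x 10 mm, all with bar 0.33 kg; it falls shut from every angle if let go. If a hidden bolt inside catches it, it has free play to about 0.045 rad (8 mm at the bar) and then stops hard (0.05 rad under a 20 N pull); if the bolt has been left back it just opens, with 3 to 6 N at the bar. Caught or not differs from run to run and cannot be seen from outside.
- lid_hinge (a point): Middle of the lid's hinge line, which runs along the case's y; 75 mm behind the case's origin and 85 mm above the worktop.
- lid_bar (a point): Black round pull bar on the lid's front edge: 18 mm diameter, 32 mm long, lying along the case's y, to be pinched on its two flat ends. Origin: centre of the bar; with the lid shut at x -113, y +60, z 90 mm in the case's frame, 188 mm from the hinge line, about which it swings. A neck 14 mm wide joins it to the panel, which begins 36 mm behind the bar's centre.
- catch_slide (a joint): Travel of the red catch slide, m: 0 as found, 0.018 at the released end. It moves to the case's -y (away from the bar) with about 2.5 N of friction and stays where it is left. Pushing it beyond about 0.012, with the lid lying shut, draws the hidden bolt back; the bolt then stays back.
- slide_top (a point): Centre of the top of the slide's red post: 18 mm (case x) by 14 mm (case y), 30 mm high above the housing; the top stands 85 mm above the worktop, at x -100, y -47 mm in the case's frame as found.
- tape: Bystander: roll of masking tape, 52 mm across, 18 mm high; origin at the centre of its underside.
- loupe: Bystander: black eye loupe, 35 mm across, 39 mm high; origin at the centre of its underside.
- glue: Bystander: black bottle with a red cap, 36 mm across, 95 mm high; origin at the centre of its underside.
- pincers: Bystander: green tweezers lying flat, 124 mm long; origin at the centre of their underside.

How it is judged:
By the outcome, as a careful person would: the job done as asked, in the order asked, and still so for the second after the job is handed in, while the arm keeps its last pose, push and grip.
It also fails if it takes over 58 s, if anything falls off the work surface, if the arm or the gripper's body presses on something with over 40 N, if the wrist force passes 120 N, or if a joint passes its speed limit or range.

## Robot

A 6-joint arm with a two-finger parallel gripper is mounted at the origin on a cart in front of the work surface, level with it; the furniture and walls round the work are solid. World frame = base frame: x ahead of the robot, y to its left, z up, the work surface at z = 0. Lengths are in m, angles in rad, forces in N, time in s.
With the tool pointing down it reaches from about 0.35 to 0.775 m from the base axis. Payload 5.5 kg.
Tool frame: the origin (TCP) lies between the finger pads; the fingertips stand 19 mm ahead of it and the grasp point (between the pads) is the TCP (env.tcp_to_tips is the distance from the TCP to the fingertips, in m); z points along the fingers, y is the direction in which the jaws open and shut (so a half turn about z gives the same grasp; the last joint's range is limited). The gripper opens to 85 mm and grips with 20 to 120 N. Pads are 22 mm wide; open, the fingers measure 114 mm over their backs; the gripper's body (76 mm by 85 mm) begins 54 mm behind the grasp point. The pads swing forward as they close: fully open they stand 13 mm farther back than shut.
Start: joints at [-1.318, 0.313, 0.046, 1.304, 0, 1.431], TCP at [0.22, -0.531, 0.25] pointing down, gripper open.
Joint ranges: [-2.76, 2.76], [-0.86, 1.69], [-1.03, 1.26], [-2.2, 2.34], [-1.47, 1.5], [-3.14, 3.14]. Speed limits (rad/s): [2.57, 2.57, 3.14, 3.14, 3.14, 3.14].

## Interface

Orientations are given as a unit quaternion [w, x, y, z].
In Python, from workcell import env, eyes, job gives the robot as it stands. The module is installed in compiled form; this text tells all that it offers.
- The arm moves only by the tool move_arm, never from a script. Its argument "commands" is a list of rows, each a list of 3 entries, a list of its own where there are three numbers: the shift along the world's x, y, z as a fraction of full scale, then the turn, a rotation vector about the world's x, y, z as a fraction of full scale, then the gripper command: -1 is shut, 1 is fully open, values between are in proportion. In form: [[[x, y, z], [wx, wy, wz], gripper], ...]. A call has 1 to 5 rows; each row shifts and turns the commanded pose from where the row before left it; what a row does not reach is not made up. Full scale, the value 1, is 0.04 m for a shift and 8 degrees for a turn. A row lasts 1/10 s, in which the tool goes at most 50 mm and 8.59 degrees, less where a joint would pass 70% of its speed; a pose out of reach is approached as far as the arm can. A call with a number of a shift or a turn outside -1 to 1 is refused whole. A call with a gripper value outside its range is refused whole. The fingers move at their own pace and stop on an object; "newtons" is the grip in N (left out, the last holds). Time passes only in rows, so rows that do not move let the fingers close. It gives the time, the measured TCP pose, the force and the opening at its end, in the units of the state.
- env.get_state(): the state, without advancing time (a new reading comes with each control period).
- eyes.read_camera(name): name is "scene" or "top" or "wrist"; returns a dict with "frame" (420x560x3 uint8, red, green, blue), "mtx" (3x3 intrinsics, pixels), "k1" (the pictures are not rectified: a ray, as slopes to the right and down, at radius r is drawn at 1 + k1 r^2 times it, then the intrinsics apply), "camera_from_world" (4x4, takes a point from world to camera coordinates); the wrist camera has in their place "mount" (4x4, takes a point from camera to tool coordinates, whose origin is the TCP and whose axes are the flange's). Camera axes: x right, y down, z forward; pixel columns grow to the right and rows downward; lengths in m; the calibration is good to about 2 mm. A picture is of the moment at which its call begins: read the wrist's pose just before it. There is no depth.
- job.hand_in(): hands the job in, once; it reports no verdict.
The state is a dict: "clock": time; "joint_pos": joint angles; "qvel": joint speeds; "tau": joint torques, N m; "tcp_pos": TCP position; "orientation": TCP orientation; "wrist_force": force on the tool from outside, world axes, zero at the start; "ft_torque": the same for the moment, N m; "finger_gap": finger opening in m.
Only numpy, scipy, OpenCV 4.12 (cv2) and the standard library are available. Lean on these libraries where they do the work, as an engineer would, in place of code of your own. Each camera call takes 0.05 s, during which the arm holds its last target.

## Working session

There is one attempt and no reset: what is moved stays moved. The work goes in short steps, Python scripts to look and compute and a tool call to move; the robot and the scene stay as the last step left them, time stands still between calls to the robot, and variables do not carry over. Pictures are saved under pics/ and viewed, and the job is handed in when it is done.

Besides the shell and the picture viewer there is one more tool, called after ">>>" as name([rows], argument=value, ...), one row to a line, values as JSON. move_arm: Moves the arm, as the interface text tells. Its arguments: {"type":"object","properties":{"commands":{"type":"array","items":{"type":"array"}},"newtons":{"type":"number"}},"required":["commands"]}

```bash
mkdir -p pics; python3 - <<'E'
from workcell import env, eyes, job
import cv2
print(env.get_state())
for n in ("scene","top"):
    d=eyes.read_camera(n)
    cv2.imwrite(f"pics/{n}0.png",cv2.cvtColor(d["frame"],cv2.COLOR_RGB2BGR))
    print(n,d["mtx"],d["k1"],d["camera_from_world"])
E
```

```text
{'clock': 0.0, 'joint_pos': array([-1.31760258e+00,  3.14006033e-01,  4.49703518e-02,  1.30356816e+00,
        2.10143169e-05,  1.43115708e+00]), 'qvel': array([ 0.00063004, -0.00050027,  0.00111623, -0.00104112, -0.00056536,
       -0.00084772]), 'tau': array([-2.20658990e-04, -4.80624032e+01,  2.98535728e+01,  1.92502735e-02,
       -1.00637803e-04,  8.71209558e-07]), 'tcp_pos': array([ 0.21997186, -0.53075518,  0.24940209]), 'orientation': array([-9.02898792e-04,  9.80771818e-01,  1.95155899e-01, -4.07951566e-05]), 'wrist_force': array([-0.31083762,  1.34731049, -0.16144343]), 'ft_torque': array([ 0.01219582,  0.00301976, -0.02621865]), 'finger_gap': 0.08557264404586747}
scene [[522.06180727   0.         275.19497821]
 [  0.         522.06180727 214.69546298]
 [  0.           0.           1.        ]] 0.044730237734182166 [[-0.66807337  0.74398299  0.0129339   0.41444078]
 [ 0.6058008   0.55391886 -0.57112107 -0.1864798 ]
 [-0.4320687  -0.37371541 -0.82076393  1.79194039]
 [ 0.          0.          0.          1.        ]]
top [[435.84643286   0.         283.47325515]
 [  0.         435.84643286 212.78538449]
 [  0.           0.           1.        ]] -0.0856643522981095 [[-0.01352482 -0.99986848  0.00894965 -0.11160196]
 [-0.98760239  0.01195792 -0.15652005  0.50467476]
 [ 0.15639245 -0.0109556  -0.98763423  1.22325327]
 [ 0.          0.          0.          1.        ]]
```

View pics/scene0.png

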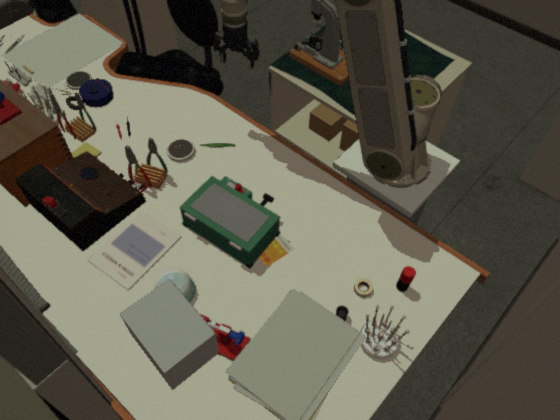

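View pics/top0.png

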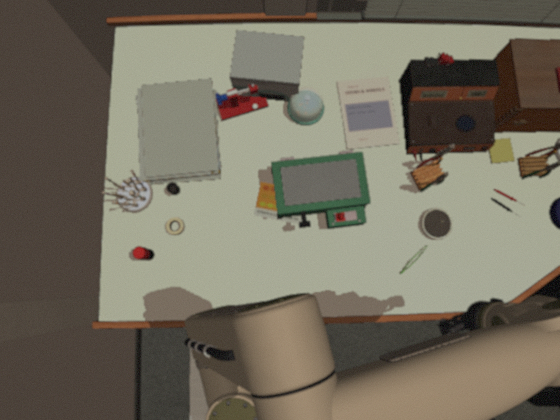

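The scene view shows the green case at about (230,220), with the red slide at (238,188) and the bar at (266,199). In the top view the bar is at about (305,222) and the slide at about (345,216). The bystanders are well clear of both. I'll enlarge these areas.

```bash
python3 - <<'E'
import cv2
a=cv2.imread("pics/top0.png")[140:245,255:385]; cv2.imwrite("pics/topc.png",cv2.resize(a,None,fx=6,fy=5.7,interpolation=cv2.INTER_CUBIC)[:600])
a=cv2.imread("pics/scene0.png")[165:270,170:300]; cv2.imwrite("pics/scenec.png",cv2.resize(a,None,fx=6,fy=5.7,interpolation=cv2.INTER_CUBIC)[:600])
E
```

```text
(no output)
```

View pics/topc.png

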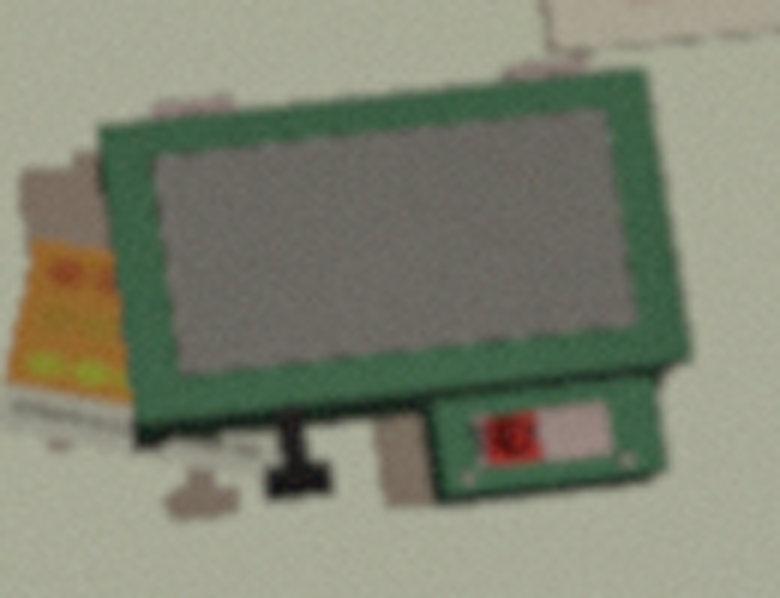

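View pics/scenec.png

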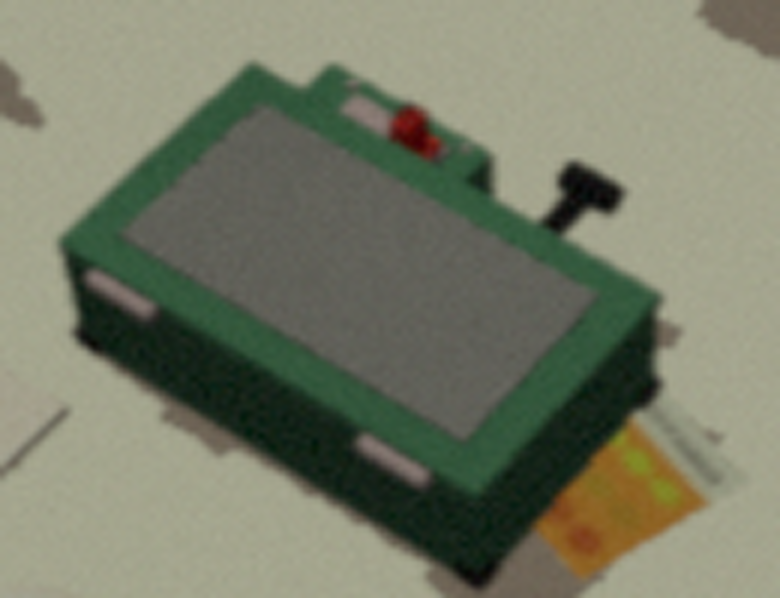

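```bash
cat > h.py <<'E'
import numpy as np, cv2
from scipy.optimize import least_squares
def proj(d,P):
    P=np.atleast_2d(P); T=d["camera_from_world"]; c=P@T[:3,:3].T+T[:3,3]
    s=c[:,:2]/c[:,2:]; s=s*(1+d["k1"]*(s**2).sum(1,keepdims=True))
    return s@d["mtx"][:2,:2].T+d["mtx"][:2,2]
def cw(p,L):
    c,s=np.cos(p[2]),np.sin(p[2]); L=np.atleast_2d(L)
    return np.c_[p[0]+c*L[:,0]-s*L[:,1],p[1]+s*L[:,0]+c*L[:,1],L[:,2]]
E
python3 - <<'E'
from h import *
from workcell import eyes
def un(P,o): P=np.array(P,float); return (P+.5)/[6,5.7]-.5+o
L=np.array([[75,132,95],[75,-132,95],[-77,-132,95],[-77,132,95],[-113,60,92],[-100,-47,85]])/1e3
t=un([[100,128],[645,70],[690,358],[137,425],[298,478],[512,437]],[255,140])
s=un([[478,490],[62,243],[253,65],[660,298],[592,185],[410,118]],[170,165])
T,S=eyes.read_camera("top"),eyes.read_camera("scene")
f=lambda p,w=3:np.r_[(proj(T,cw(p,L))-t).ravel()*(w!=1),(proj(S,cw(p,L))-s).ravel()*(w!=0)]
for w in (3,0,1):
    r=least_squares(lambda p:f(p,w),[0.5,0,0.1],loss="soft_l1"); print(w,r.x)
    if w==3: print(f(r.x).reshape(-1,2).round(1)); print(cw(r.x,[[-.113,.06,.09],[-.1,-.047,.085],[.075,.06,.085]])); np.save("pose.npy",r.x)
E
```

```text
3 [ 0.58138265 -0.21994239  0.1055416 ]
[[-1.5 -0.6]
 [-0.3 -0.7]
 [ 0.3  0.8]
 [-1.4  0. ]
 [-0.9  0.6]
 [ 0.6 -0.9]
 [-0.2  1. ]
 [-1.4 -1. ]
 [-0.3 -1.7]
 [ 0.9 -1.1]
 [-0.2 -0.2]
 [-0.2 -0.9]]
[[ 0.46269067 -0.17218032  0.09      ]
 [ 0.48689034 -0.27721544  0.085     ]
 [ 0.64964458 -0.15237532  0.085     ]]
0 [ 0.58095173 -0.22149528  0.10500008]
1 [ 0.58276288 -0.21760206  0.10692947]
```

>>> move_arm([
  [[0.55, 0.85, 0], [0, 0, -0.41], 1],
  [[0.6, 0.9, 0], [0, 0, -0.41], 1],
  [[0.6, 0.9, 0], [0, 0, -0.41], 1],
  [[0.6, 0.9, 0], [0, 0, -0.41], 1],
  [[0.6, 0.9, 0], [0, 0, -0.41], 1],
], newtons=40)

```text
clock: 0.7
tcp_pos: [0.3387, -0.3517, 0.2502]
orientation: [-0.0, 0.999, 0.052, 0.0]
wrist_force: [-0.2, -0.3, -0.6]
finger_gap: 0.0855
```

>>> move_arm([
  [[0.6, 0.9, 0], [0.08, -0.75, 0], 1],
  [[0.6, 0.9, 0], [0.08, -0.75, 0], 1],
  [[0.6, 0.9, 0], [0.08, -0.75, 0], 1],
  [[0.6, 0.9, 0], [0.08, -0.75, 0], 1],
  [[0, 0.85, 0], [0.08, -0.75, 0], 1],
])

```text
clock: 1.2
tcp_pos: [0.436, -0.174, 0.2512]
orientation: [-0.014, 0.963, 0.053, 0.263]
wrist_force: [0.7, 0.3, 0.6]
finger_gap: 0.0853
```

>>> move_arm([
  [[0, 0, -0.5], [0, 0, 0], 1],
  [[0, 0, 0], [0, 0, 0], 1],
  [[0, 0, 0], [0, 0, 0], 1],
])

```text
clock: 1.5
tcp_pos: [0.4342, -0.1754, 0.2307]
orientation: [-0.014, 0.964, 0.051, 0.26]
wrist_force: [-0.2, -0.2, 0.0]
finger_gap: 0.0854
```

```bash
cat >> h.py <<'E'
from scipy.spatial.transform import Rotation as Ro
def wristcam(eyes,env):
    s=env.get_state(); d=eyes.read_camera("wrist")
    q=s["orientation"]; T=np.eye(4); T[:3,:3]=Ro.from_quat(np.r_[q[1:],q[0]]).as_matrix(); T[:3,3]=s["tcp_pos"]
    d["camera_from_world"]=np.linalg.inv(T@d["mount"]); return s,d,T
E
python3 - <<'E'
from h import *
from workcell import env,eyes
s,d,T=wristcam(eyes,env)
print(s["clock"],s["tcp_pos"],s["joint_pos"],s["wrist_force"],s["finger_gap"]); print(T[:3,:3].round(3))
cv2.imwrite("pics/w1.png",cv2.cvtColor(d["frame"],cv2.COLOR_RGB2BGR))
p=np.load("pose.npy")
print(proj(d,cw(p,np.array([[-113,44,99],[-113,76,99],[-113,60,90],[-100,-47,85],[-77,132,95]])/1e3)).round(0))
E
```

```text
1.5 [ 0.43418889 -0.1754171   0.23070385] [-0.80567687 -0.18706032 -0.65849379  0.75745531  0.40842392  2.30084538] [-0.1990926  -0.18642078  0.00479097] 0.08544344001891821
[[ 0.86   0.106  0.5  ]
 [ 0.092 -0.994  0.053]
 [ 0.502  0.    -0.865]]
[[300. 256.]
 [257. 256.]
 [279. 257.]
 [414. 241.]
 [185. 210.]]
```

View pics/w1.png

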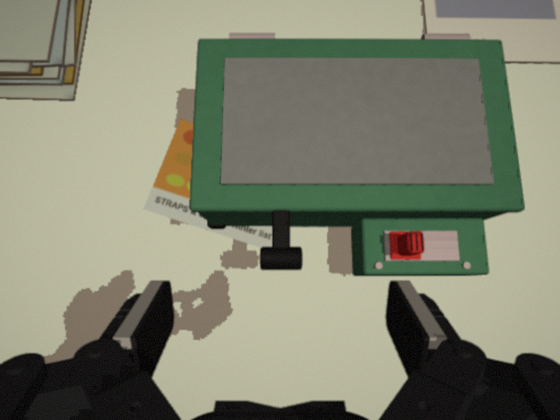

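The bar is seen at (281,258) against a predicted (279,257), so the pose fit holds. I'll descend so the jaws straddle the bar.

>>> move_arm([
  [[0.15, 0.01, -0.7], [0, 0, 0], 1],
  [[0.15, 0.01, -0.7], [0, 0, 0], 1],
  [[0.15, 0.01, -0.7], [0, 0, 0], 1],
  [[0.14, 0, -0.7], [0, 0, 0], 1],
  [[0.14, 0, -0.7], [0, 0, 0], 1],
])

```text
clock: 2.05
tcp_pos: [0.4649, -0.1758, 0.0903]
orientation: [-0.013, 0.964, 0.051, 0.26]
wrist_force: [0.5, 0.2, 0.6]
finger_gap: 0.0853
```

>>> move_arm([
  [[0, 0, 0], [0, 0, 0], 1],
  [[0, 0, 0], [0, 0, 0], 1],
])

```text
clock: 2.25
tcp_pos: [0.4638, -0.1747, 0.0906]
orientation: [-0.014, 0.964, 0.051, 0.26]
wrist_force: [-0.5, -0.5, 0.1]
finger_gap: 0.0854
```

```bash
python3 - <<'E'
from h import *
from workcell import env,eyes
s,d,T=wristcam(eyes,env)
print(s["clock"],s["tcp_pos"],s["joint_pos"],s["wrist_force"],s["finger_gap"])
cv2.imwrite("pics/w2.png",cv2.cvtColor(d["frame"],cv2.COLOR_RGB2BGR))
p=np.load("pose.npy")
print(proj(d,cw(p,np.array([[-113,44,99],[-113,76,99],[-113,60,90]])/1e3)).round(0))
E
```

```text
2.25 [ 0.46375951 -0.174732    0.09056077] [-0.7458639   0.03547686 -0.86490449  0.30597337  0.38792574  2.36206634] [-0.52927202 -0.535612    0.11673189] 0.08541549719207406
[[315. 310.]
 [226. 309.]
 [271. 308.]]
```

View pics/w2.png

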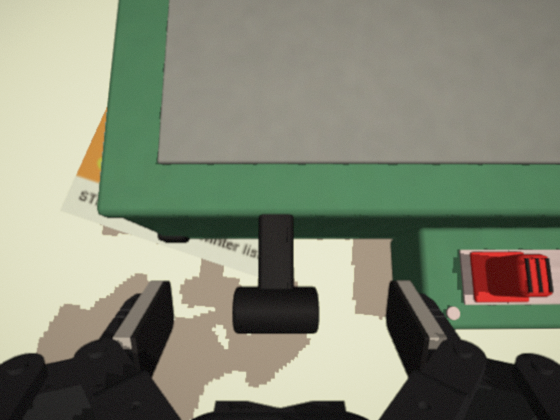

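The bar at (276,310) is nearly centred between the pads, whose midpoint is about (280,310). Closing.

>>> move_arm([
  [[0, 0, 0], [0, 0, 0], -1],
  [[0, 0, 0], [0, 0, 0], -1],
  [[0, 0, 0], [0, 0, 0], -1],
  [[0, 0, 0], [0, 0, 0], -1],
  [[0, 0, 0], [0, 0, 0], -1],
])

```text
clock: 2.8
tcp_pos: [0.4634, -0.1733, 0.0913]
orientation: [-0.014, 0.964, 0.052, 0.261]
wrist_force: [-5.6, 4.0, 11.1]
finger_gap: 0.0318
```

>>> move_arm([
  [[0, 0, 0], [0, 0, 0], -1],
  [[0, 0, 0], [0, 0, 0], -1],
  [[0, 0, 0], [0, 0, 0], -1],
])

```text
clock: 3.1
tcp_pos: [0.4634, -0.1733, 0.0912]
orientation: [-0.014, 0.964, 0.052, 0.261]
wrist_force: [-7.1, 3.3, 9.9]
finger_gap: 0.0315
```

```bash
python3 - <<'E'
from h import *
from workcell import env,eyes
s,d,T=wristcam(eyes,env)
print(s["clock"],s["tcp_pos"],s["joint_pos"],s["wrist_force"],s["finger_gap"])
cv2.imwrite("pics/w3.png",cv2.cvtColor(d["frame"],cv2.COLOR_RGB2BGR))
E
```

```text
3.1 [ 0.46336143 -0.17327425  0.09122732] [-0.74504642  0.03182561 -0.86789818  0.30492731  0.3895635   2.36246594] [-7.1213932   3.32225191  9.92790886] 0.031543075977598575
```

View pics/w3.png

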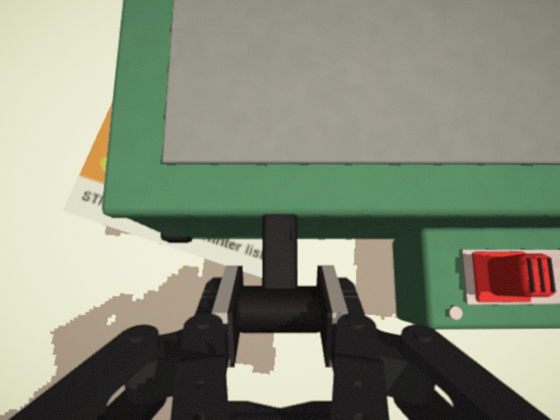

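The bar is gripped, with a gap of 31.5 mm. Now a gentle tug.

>>> move_arm([
  [[0, 0, 0.1], [-0.01, 0.11, 0], -1],
  [[0, 0, 0.1], [-0.01, 0.11, 0], -1],
  [[0, 0, 0], [0, 0, 0], -1],
])

```text
clock: 3.45
tcp_pos: [0.4637, -0.1733, 0.0989]
orientation: [-0.014, 0.968, 0.052, 0.245]
wrist_force: [4.3, 2.3, -2.8]
finger_gap: 0.0311
```

>>> move_arm([
  [[0, 0, 0.08], [0, 0, 0], -1],
  [[0, 0, 0], [0, 0, 0], -1],
])

```text
clock: 3.65
tcp_pos: [0.4637, -0.1733, 0.101]
orientation: [-0.014, 0.968, 0.052, 0.245]
wrist_force: [13.4, 2.0, -13.1]
finger_gap: 0.0314
```

>>> move_arm([
  [[0, 0, 0.06], [0, 0, 0], -1],
  [[0, 0, 0], [0, 0, 0], -1],
])

```text
clock: 3.85
tcp_pos: [0.4635, -0.1732, 0.102]
orientation: [-0.014, 0.968, 0.052, 0.245]
wrist_force: [22.6, -0.0, -27.6]
finger_gap: 0.0311
```

After 9-11 mm of travel the force rises steeply to 28 N, where a free lid would take 3-6 N. The lid is caught. I'll lower it shut and let go.

>>> move_arm([
  [[0, 0, -0.12], [0, 0, 0], -1],
  [[0, 0, -0.1], [0.01, -0.11, 0], -1],
  [[0, 0, -0.12], [0.01, -0.11, 0], -1],
  [[0, 0, 0], [0, 0, 0], -1],
])

```text
clock: 4.25
tcp_pos: [0.4631, -0.1733, 0.0915]
orientation: [-0.014, 0.964, 0.052, 0.261]
wrist_force: [-11.1, 4.2, 17.8]
finger_gap: 0.0311
```

>>> move_arm([
  [[0, 0, 0], [0, 0, 0], 1],
  [[0, 0, 0], [0, 0, 0], 1],
  [[0, 0, 0], [0, 0, 0], 1],
  [[0, 0, 0], [0, 0, 0], 1],
])

```text
clock: 4.65
tcp_pos: [0.4632, -0.1741, 0.0902]
orientation: [-0.014, 0.964, 0.051, 0.26]
wrist_force: [0.2, -0.4, -0.0]
finger_gap: 0.0854
```

```bash
python3 - <<'E'
from h import *
from workcell import env,eyes
s,d,T=wristcam(eyes,env)
print(s["clock"],s["tcp_pos"],s["wrist_force"],s["finger_gap"])
cv2.imwrite("pics/w4.png",cv2.cvtColor(d["frame"],cv2.COLOR_RGB2BGR))
E
```

```text
4.65 [ 0.46323064 -0.17411195  0.09015448] [ 0.20109938 -0.36922041 -0.01598135] 0.0853987444848951
```

View pics/w4.png

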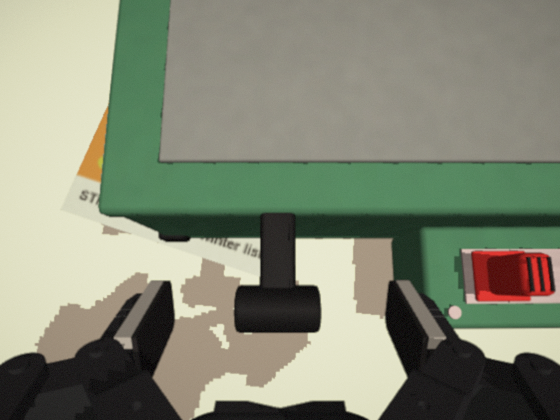

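Released, and the lid lies shut with the bar at (278,308). I'll go up, shut the fingers, and move beside the post on its bar side.

>>> move_arm([
  [[0, 0, 0.8], [0, 0, 0], 1],
  [[0, 0, 0.8], [0, 0, 0], 1],
  [[0, 0, 0.9], [0, 0, 0], 1],
  [[0.2, -0.96, 0], [0, 0, 0], -1],
  [[0.23, -0.97, 0], [0, 0, 0], -1],
])

```text
clock: 5.2
tcp_pos: [0.4814, -0.2521, 0.1927]
orientation: [-0.012, 0.964, 0.053, 0.261]
wrist_force: [0.4, 0.2, -0.2]
finger_gap: 0.059
```

>>> move_arm([
  [[0, 0, 0], [0, 0, 0], -1],
  [[0, 0, 0], [0, 0, 0], -1],
  [[0, 0, 0], [0, 0, 0], -1],
  [[0, 0, 0], [0, 0, 0], -1],
  [[0, 0, -0.7], [0, 0, 0], -1],
])

```text
clock: 5.7
tcp_pos: [0.4825, -0.2524, 0.1658]
orientation: [-0.011, 0.963, 0.053, 0.262]
wrist_force: [0.8, -1.8, 0.2]
finger_gap: -0.0
```

```bash
python3 - <<'E'
from h import *
from workcell import env,eyes
s,d,T=wristcam(eyes,env)
print(s["clock"],s["tcp_pos"],s["wrist_force"],s["finger_gap"])
cv2.imwrite("pics/w5.png",cv2.cvtColor(d["frame"],cv2.COLOR_RGB2BGR))
p=np.load("pose.npy")
print(proj(d,cw(p,np.array([[-100,-47,85],[-100,-40,85],[-100,-40,55]])/1e3)).round(0))
E
```

```text
5.7 [ 0.48250575 -0.2524226   0.16581896] [ 0.7850104  -1.80754131  0.23697429] -3.988040171960158e-05
[[320. 296.]
 [308. 296.]
 [305. 295.]]
```

View pics/w5.png

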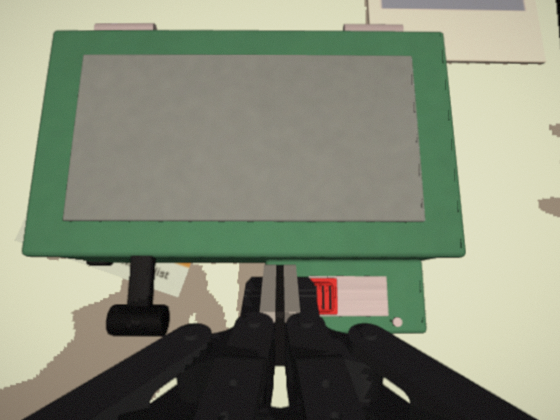

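The post top is at about (326,297), just right of the finger, which ends near x=313. I'll descend beside it.

>>> move_arm([
  [[0, 0.05, -0.7], [0, 0, 0], -1],
  [[0, 0, -0.6], [0, 0, 0], -1],
  [[0, 0, -0.6], [0, 0, 0], -1],
  [[0, 0, 0], [0, 0, 0], -1],
])

```text
clock: 6.15
tcp_pos: [0.4783, -0.2462, 0.0832]
orientation: [-0.017, 0.965, 0.051, 0.258]
wrist_force: [-1.1, 0.2, -0.1]
finger_gap: -0.0
```

```bash
python3 - <<'E'
from h import *
from workcell import env,eyes
s,d,T=wristcam(eyes,env)
print(s["clock"],s["tcp_pos"],s["wrist_force"],s["finger_gap"])
cv2.imwrite("pics/w6.png",cv2.cvtColor(d["frame"],cv2.COLOR_RGB2BGR))
d=eyes.read_camera("scene")
a=d["frame"][140:260,170:300]
cv2.imwrite("pics/s6.png",cv2.cvtColor(cv2.resize(a,None,fx=5,fy=5,interpolation=cv2.INTER_CUBIC),cv2.COLOR_RGB2BGR))
E
```

```text
6.15 [ 0.47830653 -0.2462217   0.08318037] [-1.10630486  0.22030238 -0.14034963] -9.339303730719817e-06
```

View pics/w6.png

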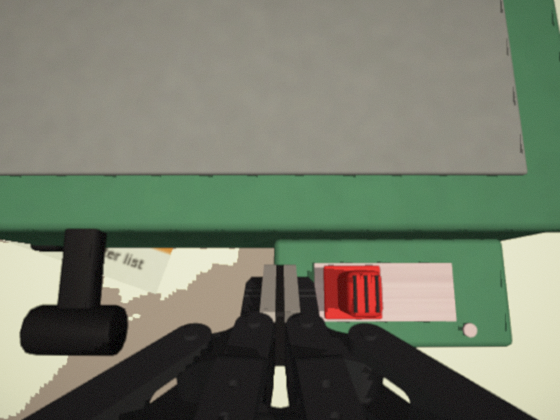

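View pics/s6.png

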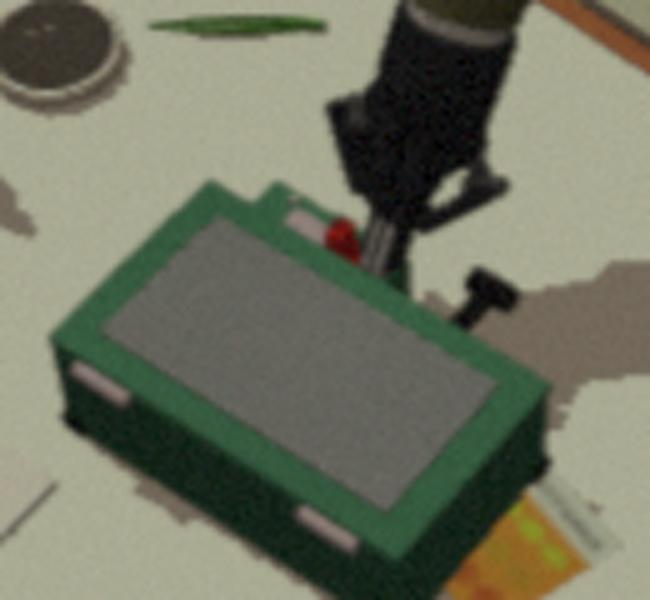

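The finger, with its right edge near (316,290), is beside the post's left face at about (330,292). I'll push along the case's -y in small steps.

>>> move_arm([
  [[0.01, -0.1, 0], [0, 0, 0], -1],
  [[0.01, -0.1, 0], [0, 0, 0], -1],
  [[0.01, -0.1, 0], [0, 0, 0], -1],
  [[0, 0, 0], [0, 0, 0], -1],
])

```text
clock: 6.65
tcp_pos: [0.4822, -0.2623, 0.0872]
orientation: [-0.013, 0.964, 0.051, 0.26]
wrist_force: [-0.1, -0.0, -1.4]
finger_gap: -0.0
```

>>> move_arm([
  [[0.01, -0.08, 0], [0, 0, 0], -1],
  [[0.01, -0.08, 0], [0, 0, 0], -1],
  [[0, 0, 0], [0, 0, 0], -1],
])

```text
clock: 6.95
tcp_pos: [0.4825, -0.2681, 0.0863]
orientation: [-0.014, 0.964, 0.051, 0.26]
wrist_force: [0.1, 1.2, 0.8]
finger_gap: 0.0003
```

```bash
python3 - <<'E'
from h import *
from workcell import env,eyes
s,d,T=wristcam(eyes,env)
print(s["clock"],s["tcp_pos"],s["wrist_force"],s["finger_gap"])
cv2.imwrite("pics/w7.png",cv2.cvtColor(d["frame"],cv2.COLOR_RGB2BGR))
E
```

```text
6.95 [ 0.48246666 -0.2680541   0.08627592] [0.10414493 1.2310768  0.78303413] 0.00029416195352194617
```

View pics/w7.png

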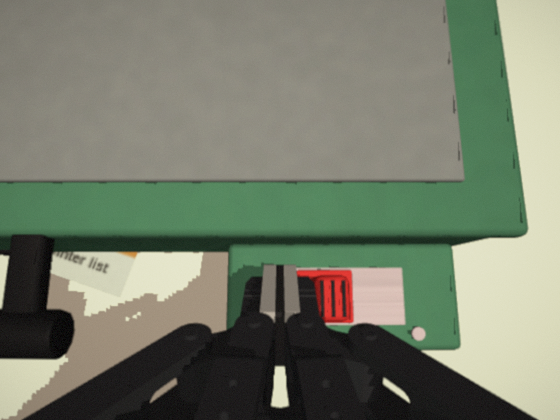

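>>> move_arm([
  [[0.01, -0.1, 0], [0, 0, 0], -1],
  [[0.01, -0.1, 0], [0, 0, 0], -1],
  [[0, 0, 0], [0, 0, 0], -1],
])

```text
clock: 7.3
tcp_pos: [0.4833, -0.2761, 0.0861]
orientation: [-0.014, 0.964, 0.051, 0.26]
wrist_force: [0.1, 0.6, 1.1]
finger_gap: 0.0
```

>>> move_arm([
  [[0.01, -0.1, 0], [0, 0, 0], -1],
  [[0, 0, 0], [0, 0, 0], -1],
])

```text
clock: 7.5
tcp_pos: [0.4833, -0.2766, 0.086]
orientation: [-0.017, 0.964, 0.052, 0.26]
wrist_force: [-2.9, 12.0, 8.6]
finger_gap: -0.0001
```

```bash
python3 - <<'E'
from h import *
from workcell import env,eyes
s,d,T=wristcam(eyes,env)
print(s["clock"],s["tcp_pos"],s["wrist_force"],s["finger_gap"])
cv2.imwrite("pics/w8.png",cv2.cvtColor(d["frame"],cv2.COLOR_RGB2BGR))
E
```

```text
7.5 [ 0.48330796 -0.27656505  0.08599766] [-2.93192219 11.95035406  8.60092423] -7.59740874088018e-05
```

View pics/w8.png

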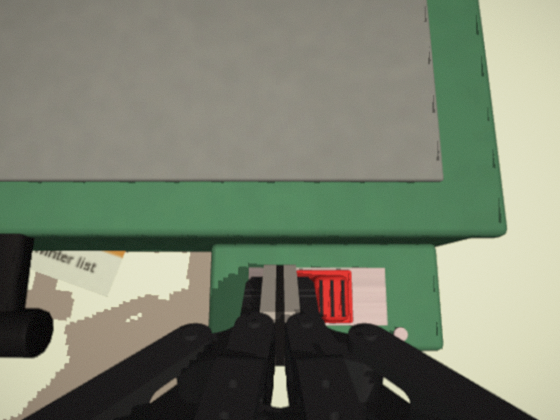

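```bash
python3 - <<'E'
from h import *
from workcell import env,eyes
s,d,T=wristcam(eyes,env)
p=np.load("pose.npy")
def case(px,z,d=d):
    r=least_squares(lambda q:(proj(d,np.r_[q,z])-px).ravel(),[.48,-.28]).x
    c,sn=np.cos(p[2]),np.sin(p[2]); e=r-p[:2]; return np.array([c*e[0]+sn*e[1],-sn*e[0]+c*e[1]])*1e3
print("post top right edge",case([352,297],.085),"housing right edge",case([441,297],.054),"lid front right",case([507,235],.095), "post px edge if travel 18", proj(d,cw(p,[[-.1,-.072,.085]])))
print("as found: right edge should be -54")
d2=eyes.read_camera("scene")
cv2.imwrite("pics/s8.png",cv2.cvtColor(cv2.resize(d2["frame"][140:260,170:300],None,fx=5,fy=5,interpolation=cv2.INTER_CUBIC),cv2.COLOR_RGB2BGR))
print(s["wrist_force"])
E
```

```text
post top right edge [-100.06912673  -74.67000339] housing right edge [-100.93646993 -122.03363865] lid front right [ -77.11379658 -131.70263001] post px edge if travel 18 [[345.09607337 296.79780984]]
as found: right edge should be -54
[-2.78765966 10.90490994  6.88627933]
```

View pics/s8.png

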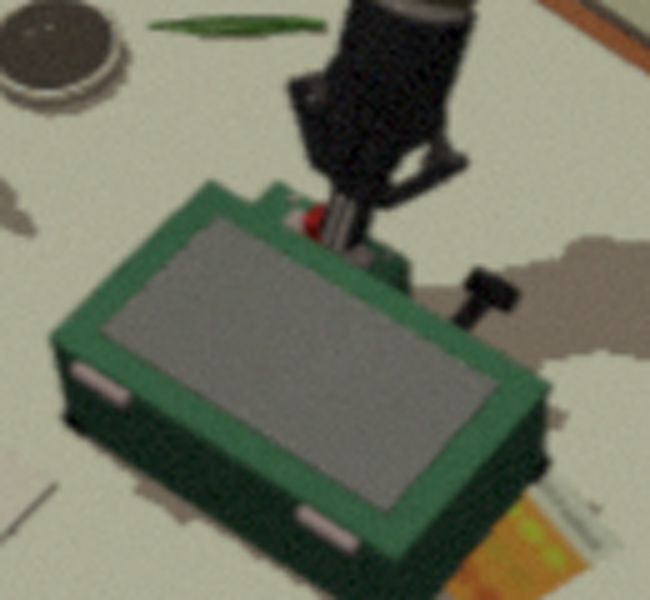

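The post edge is now at y ≈ -74.7 mm, where it was -54 as found. That is the full 18 mm of travel, and the force confirms it is against the end stop. Back off and return over the bar.

>>> move_arm([
  [[-0.02, 0.2, 0], [0, 0, 0], -1],
  [[0, 0, 0.9], [0, 0, 0], -1],
  [[0, 0, 0.9], [0, 0, 0], -1],
  [[0, 0, 0.5], [0, 0, 0], 1],
  [[0, 0, 0], [0, 0, 0], 1],
])

```text
clock: 8.15
tcp_pos: [0.4847, -0.2742, 0.1825]
orientation: [-0.01, 0.964, 0.052, 0.262]
wrist_force: [0.6, -0.3, -0.6]
finger_gap: 0.0282
```

>>> move_arm([
  [[-0.16, 0.8, 0], [0, 0, 0], 1],
  [[-0.16, 0.8, 0], [0, 0, 0], 1],
  [[-0.16, 0.8, 0], [0, 0, 0], 1],
  [[0, 0, 0], [0, 0, 0], 1],
  [[0, 0, 0], [0, 0, 0], 1],
])

```text
clock: 8.65
tcp_pos: [0.4635, -0.1753, 0.1777]
orientation: [-0.014, 0.964, 0.052, 0.26]
wrist_force: [1.4, -0.4, -0.2]
finger_gap: 0.0854
```

```bash
python3 - <<'E'
from h import *
from workcell import env,eyes
s,d,T=wristcam(eyes,env)
print(s["clock"],s["tcp_pos"],s["wrist_force"],s["finger_gap"])
cv2.imwrite("pics/w9.png",cv2.cvtColor(d["frame"],cv2.COLOR_RGB2BGR))
E
```

```text
8.65 [ 0.46345595 -0.17525793  0.17772657] [ 1.38718455 -0.37518412 -0.24513321] 0.08543888723142533
```

View pics/w9.png

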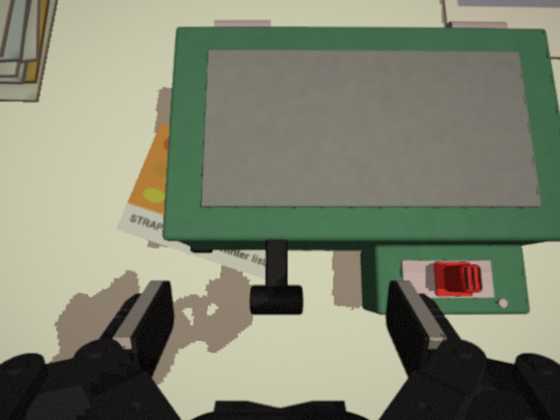

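The slide (post at about (468,278)) is at its released end, and the bar at (276,299) is centred between the pads. I'll descend and grip.

>>> move_arm([
  [[0, 0.02, -0.75], [0, 0, 0], 1],
  [[0, 0.01, -0.75], [0, 0, 0], 1],
  [[0, 0, -0.7], [0, 0, 0], 1],
  [[0, 0, 0], [0, 0, 0], 1],
  [[0, 0, 0], [0, 0, 0], -1],
], newtons=50)

```text
clock: 9.2
tcp_pos: [0.4638, -0.1752, 0.0901]
orientation: [-0.014, 0.964, 0.051, 0.259]
wrist_force: [0.2, 0.8, 0.0]
finger_gap: 0.0734
```

>>> move_arm([
  [[0, 0, 0], [0, 0, 0], -1],
  [[0, 0, 0], [0, 0, 0], -1],
  [[0, 0, 0], [0, 0, 0], -1],
  [[0, 0, 0], [0, 0, 0], -1],
  [[0, 0, 0], [0, 0, 0], -1],
])

```text
clock: 9.7
tcp_pos: [0.4642, -0.1733, 0.0919]
orientation: [-0.015, 0.964, 0.052, 0.261]
wrist_force: [-4.7, 5.1, 9.4]
finger_gap: 0.0307
```

>>> move_arm([
  [[0, 0, 0], [0, 0, 0], -1],
  [[0, 0, 0.05], [0, 0, 0], -1],
  [[0, 0, 0], [0, 0, 0], -1],
])

```text
clock: 10.0
tcp_pos: [0.4642, -0.1732, 0.0932]
orientation: [-0.015, 0.964, 0.052, 0.261]
wrist_force: [3.8, 5.0, -3.3]
finger_gap: 0.0307
```

```bash
python3 - <<'E'
import numpy as np
a=np.radians(np.r_[0:70:4]); r=.188
P=np.c_[-r*np.cos(a+.03),r*np.sin(a+.03)]; D=np.diff(P,axis=0)/.04
for k,d in zip(np.degrees(a[1:]),D): print(k.round(),(d[0]*.9944).round(3),(d[0]*.1053).round(3),d[1].round(3))
E
```

```text
4.0 0.021 0.002 0.327
8.0 0.044 0.005 0.325
12.0 0.066 0.007 0.321
16.0 0.088 0.009 0.316
20.0 0.11 0.012 0.309
24.0 0.131 0.014 0.3
28.0 0.152 0.016 0.29
32.0 0.172 0.018 0.279
36.0 0.19 0.02 0.266
40.0 0.208 0.022 0.252
44.0 0.225 0.024 0.237
48.0 0.241 0.026 0.221
52.0 0.256 0.027 0.203
56.0 0.27 0.029 0.185
60.0 0.282 0.03 0.165
64.0 0.292 0.031 0.145
68.0 0.302 0.032 0.124
```

>>> move_arm([
  [[0.02, 0, 0.33], [-0.05, 0.5, 0], -1],
  [[0.045, 0.005, 0.325], [-0.05, 0.5, 0], -1],
  [[0, 0, 0], [0, 0, 0], -1],
])

```text
clock: 10.3
tcp_pos: [0.4672, -0.1729, 0.1205]
orientation: [-0.011, 0.98, 0.054, 0.191]
wrist_force: [1.6, 3.4, -3.9]
finger_gap: 0.0309
```

>>> move_arm([
  [[0.065, 0.005, 0.32], [-0.05, 0.5, 0], -1],
  [[0.09, 0.01, 0.315], [-0.05, 0.5, 0], -1],
  [[0.11, 0.01, 0.31], [-0.05, 0.5, 0], -1],
  [[0, 0, 0], [0, 0, 0], -1],
])

```text
clock: 10.7
tcp_pos: [0.4786, -0.1717, 0.1581]
orientation: [-0.007, 0.995, 0.055, 0.088]
wrist_force: [2.4, 3.8, -4.3]
finger_gap: 0.0305
```

```bash
cat > chk.py <<'E'
from h import *
from workcell import env,eyes
s=env.get_state(); p=np.load("pose.npy")
e=s["tcp_pos"][:2]-p[:2]; c,sn=np.cos(p[2]),np.sin(p[2])
x=c*e[0]+sn*e[1]; y=-sn*e[0]+c*e[1]; z=s["tcp_pos"][2]
print(s["clock"],"case",x,y,"ang",np.degrees(np.arctan2(z-.085,.075-x)),"r",np.hypot(z-.085,.075-x),s["joint_pos"].round(2),s["wrist_force"].round(1),s["ft_torque"].round(2),s["finger_gap"],abs(s["qvel"]).max())
E
python3 chk.py
```

```text
10.7 case -0.09711348114792777 0.05882467527667948 ang 23.02065858179612 r 0.18700589951157687 [-0.57  0.12 -0.44  0.87  0.11  2.47] [ 2.4  3.8 -4.3] [0.74 0.11 0.51] 0.03051509442120601 0.08674933866354767
```

The lid opens freely at about 4 N. Continuing along the arc.

>>> move_arm([
  [[0.13, 0.015, 0.3], [-0.05, 0.5, 0], -1],
  [[0.15, 0.015, 0.29], [-0.05, 0.5, 0], -1],
  [[0.17, 0.02, 0.28], [-0.05, 0.5, 0], -1],
  [[0.19, 0.02, 0.265], [-0.05, 0.5, 0], -1],
  [[0, 0, 0], [0, 0, 0], -1],
])

```text
clock: 11.2
tcp_pos: [0.5047, -0.1689, 0.2021]
orientation: [-0.0, 0.997, 0.054, -0.053]
wrist_force: [1.8, 3.3, -4.8]
finger_gap: 0.0311
```

>>> move_arm([
  [[0.21, 0.02, 0.25], [-0.05, 0.5, 0], -1],
  [[0.225, 0.025, 0.235], [-0.05, 0.5, 0], -1],
  [[0.24, 0.025, 0.22], [-0.05, 0.5, 0], -1],
  [[0, 0, 0], [0, 0, 0], -1],
])

```text
clock: 11.6
tcp_pos: [0.5308, -0.1661, 0.2289]
orientation: [0.004, 0.986, 0.053, -0.159]
wrist_force: [0.3, 5.9, -2.1]
finger_gap: 0.0308
```

```bash
python3 chk.py
```

```text
11.6 case -0.04461088521566617 0.058820193627832654 ang 50.263533727023386 r 0.18710911978451525 [-0.38  0.53  0.28  1.6  -0.14  2.68] [ 0.3  5.9 -2.1] [ 1.06 -0.5   0.06] 0.030783826061396246 0.09077299338384658
```

>>> move_arm([
  [[0.255, 0.025, 0.205], [-0.05, 0.5, 0], -1],
  [[0.27, 0.03, 0.185], [-0.05, 0.5, 0], -1],
  [[0.28, 0.03, 0.165], [-0.05, 0.5, 0], -1],
  [[0, 0, 0], [0, 0, 0], -1],
])

```text
clock: 12.0
tcp_pos: [0.562, -0.1628, 0.25]
orientation: [0.009, 0.963, 0.052, -0.264]
wrist_force: [-1.1, 6.0, 2.3]
finger_gap: 0.031
```

>>> move_arm([
  [[0.29, 0.03, 0.145], [-0.05, 0.5, 0], -1],
  [[0.3, 0.03, 0.125], [-0.05, 0.5, 0], -1],
  [[0, 0, 0], [0, 0, 0], -1],
  [[0, 0, 0], [0, 0, 0], -1],
])

```text
clock: 12.4
tcp_pos: [0.5849, -0.1605, 0.26]
orientation: [0.011, 0.947, 0.05, -0.317]
wrist_force: [0.8, 9.9, -7.3]
finger_gap: 0.0308
```

```bash
python3 chk.py; python3 - <<'E'
from h import *
from workcell import env,eyes
for n in ("scene","top","wrist"):
    d=eyes.read_camera(n); cv2.imwrite(f"pics/{n}_e.png",cv2.cvtColor(d["frame"],cv2.COLOR_RGB2BGR))
E
python3 chk.py
```

```text
12.4 case 0.009791944262362181 0.0587805796411743 ang 69.56163119334035 r 0.1867357519920781 [-0.3   1.02  1.12  2.28 -0.23  2.81] [ 0.8  9.9 -7.3] [ 1.59 -1.48 -0.97] 0.030792036713767786 0.06003129599482573
12.55 case 0.010036779340978236 0.05877406435597225 ang 69.64561334887593 r 0.18676943290420384 [-0.3   1.02  1.11  2.27 -0.23  2.81] [  0.8   8.9 -10. ] [ 1.6  -1.89 -0.82] 0.031137281437744177 0.013088314675237238
```

View pics/scene_e.png

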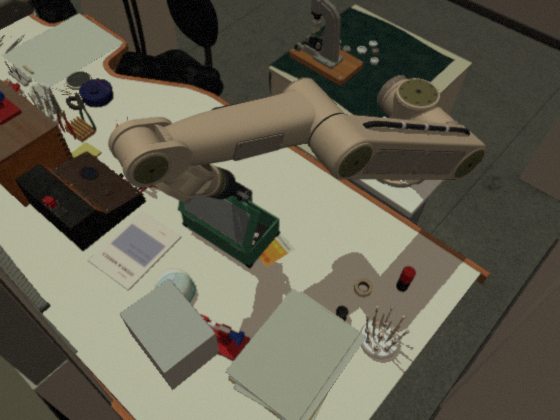

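View pics/top_e.png

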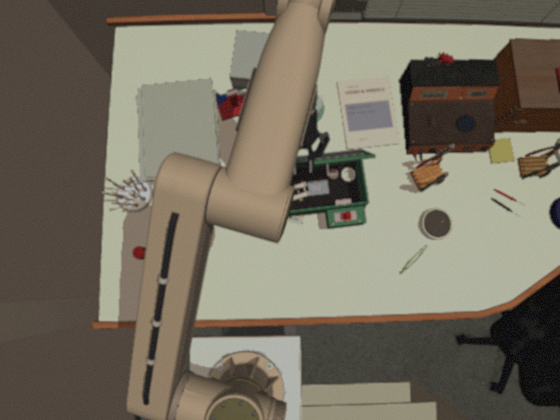

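View pics/wrist_e.png

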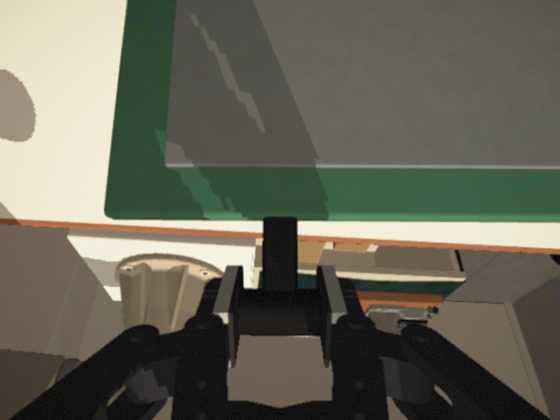

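The lid stands at about 70°, the bar is still in the pads and the case is open. Holding for a moment to check that it is still.

>>> move_arm([
  [[0, 0, 0], [0, 0, 0], -1],
  [[0, 0, 0], [0, 0, 0], -1],
  [[0, 0, 0], [0, 0, 0], -1],
  [[0, 0, 0], [0, 0, 0], -1],
  [[0, 0, 0], [0, 0, 0], -1],
])

```text
clock: 13.05
tcp_pos: [0.5851, -0.1604, 0.2601]
orientation: [0.011, 0.947, 0.05, -0.316]
wrist_force: [1.8, 9.1, -10.9]
finger_gap: 0.0308
```

```bash
python3 chk.py
```

```text
13.05 case 0.01001595196491304 0.05881128270725428 ang 69.63827003407292 r 0.18676479214343236 [-0.3   1.02  1.11  2.27 -0.23  2.81] [  1.8   9.1 -10.9] [ 1.65 -2.02 -0.81] 0.03075209384138866 0.001624794831414472
```

>>> move_arm([
  [[0, 0, 0], [0, 0, 0], -1],
  [[0, 0, 0], [0, 0, 0], -1],
  [[0, 0, 0], [0, 0, 0], -1],
  [[0, 0, 0], [0, 0, 0], -1],
  [[0, 0, 0], [0, 0, 0], -1],
])

```text
clock: 13.55
tcp_pos: [0.5851, -0.1604, 0.2601]
orientation: [0.011, 0.947, 0.05, -0.316]
wrist_force: [2.3, 8.4, -11.2]
finger_gap: 0.0309
```

```bash
python3 chk.py
```

```text
13.55 case 0.00998904877517979 0.05878028411694646 ang 69.6330635637187 r 0.18679637722767037 [-0.3   1.02  1.11  2.27 -0.23  2.81] [  2.3   8.4 -11.2] [ 1.62 -1.99 -0.83] 0.030949564350904173 0.0017753580536425434
```

```bash
python3 -c "
from workcell import job; print(job.hand_in())"; python3 chk.py
```

```text
the job is handed in; nothing more can be done
None
the job is handed in; nothing more can be done
```

The case is open: the lid stands at about 69.6°, with the gripper still pinching the bar at 50 N. I handed the job in at about 13.6 s on the robot's clock.

- **Tug:** I pulled the bar up first, before touching the slide. It stopped hard after about 10 mm, with about 28 N downward at the wrist, so the lid was caught. I lowered it shut and let go.
- **Release:** With closed fingers I pushed the red slide away from the bar. The force jumped to about 12 N, and the camera put its travel at 18–20 mm, so it is at its end stop.
- **Lift:** I gripped the bar again and swung the lid up along its arc. It moved freely at about 4 N.

**Last checks:**
- **Stillness:** Over the last second the pose stayed steady to about 0.1 mm, with a finger gap of 31 mm. The angle comes from the gripper's position relative to the hinge.
- **Bystanders:** The tape, glue, loupe and tweezers appear where they started in the final pictures, by eye rather than measured.
- **Wrist load:** There is a steady 8 N sideways and 11 N downward on the wrist, more than the lid's own pull. I put this down to the wrist being close to a joint limit (joint 4 at 2.27 of 2.34 rad), which kept the last turn slightly short. It had levelled off before I handed in.

I couldn't check anything after the hand-in.

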